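# Bring the hook round and hang up the scoop

### The arm

A 6-joint arm with a two-finger parallel gripper is mounted at the origin on the work surface. World frame = base frame: x ahead of the robot, y to its left, z up, the work surface at z = 0. Lengths are in m, angles in rad, forces in N, time in s.
With the tool pointing down it reaches from about 0.375 to 0.9 m from the base axis. Payload 3.1 kg.
Tool frame: the origin (TCP) lies midway between the tips of the shut fingers; the grasp point (between the pads) lies 19 mm behind it; x points along the fingers, z is the direction in which the jaws open and shut, and the axes are right-handed (so a half turn about x gives the same grasp; the last joint's range is limited). The gripper opens to 87 mm and grips with 3 to 60 N. Pads are 19 mm wide; open, the fingers measure 117 mm over their backs; the gripper's body (75 mm by 190 mm) begins 51 mm behind the grasp point.
Start: joints at [-1.506, 0.527, 1.433, -0, 1.181, -0.178], TCP at [0.151, -0.606, 0.223] pointing down, gripper open.
Joint ranges: [-3.08, 3.08], [-0.75, 2.2], [0.22, 2.44], [-1.43, 4.57], [0, 2.65], [-2.85, 2.85]. Speed limits (rad/s): [2.79, 2.79, 3.14, 3.14, 3.14, 3.14].

### API

Orientations are given as a unit quaternion [x, y, z, w].
In Python, from rig import readout, imaging, robot gives the robot as it stands. The module is installed in compiled form; this text tells all that it offers.
- The arm moves only by the tool play_rows, never from a script. Its argument "rows" is text: rows parted by semicolons, each of 7 numbers parted by spaces: the turn, a rotation vector about the tool's x, y, z in rad, then the shift along the tool's x, y, z in mm, then the closure, from 0 (fully open) to 1 (shut). In form: ax ay az tx ty tz gripper; .... A call has 1 to 8 rows; each row shifts and turns the commanded pose from where the row before left it, along the tool's axes as they then stand; what a row does not reach is not made up. A row lasts 1/12 s, in which the tool goes at most 41.7 mm and 7.16 degrees, less where a joint would pass 70% of its speed; a pose out of reach is approached as far as the arm can. A call with a gripper value outside its range is refused whole. The fingers move at their own pace and stop on an object; "squeeze" is the grip in N (left out, the last holds). Time passes only in rows, so rows that do not move let the fingers close. It gives the time, the measured TCP pose, the force and the opening at its end, in the units of the state.
- readout.get_obs(): the state, without advancing time (a new reading comes with each control period).
- imaging.camera(name): name is "side" or "top"; returns the picture (420x560x3 uint8, blue, green, red); there is no depth.
- imaging.camera_info(name): a dict with "K" (3x3 intrinsics, pixels), "world_to_cam" (4x4, takes a point from world to camera coordinates). Camera axes: x right, y down, z forward; pixel columns grow to the right and rows downward; lengths in m; the calibration is good to about 2 mm. A picture is of the moment at which its call begins. camera_info takes no time and is no camera call.
- robot.hand_in(): hands the job in, once; it reports no verdict.
The state is a dict: "time": time; "q": joint angles; "joint_velocities": joint speeds; "joint_torque": joint torques, N m; "position": TCP position; "tool_rot": TCP orientation; "ft_force": force on the tool from outside, world axes, zero at the start; "moment": the same for the moment, N m; "grip_width": finger opening in m.
Only numpy, scipy, OpenCV 4.12 (cv2) and the standard library are available. Lean on these libraries where they do the work, as an engineer would, in place of code of your own. Each camera call takes 0.05 s, during which the arm holds its last target. There are 200 camera calls.

### The job

Turn the turntable anticlockwise (seen from above) until it meets its stop, which brings its hook round to the front, and only then hang the steel measuring scoop on that hook by the ring at the end of its handle. Let the scoop hang freely and leave the turntable at its stop. The things riding on the turntable must stay upright on it, and the other things on the bench must stay where they are.

Things in the scene. Friction and masses are not known exactly. Their poses are not given: they have to be found in the camera images.
- foot: the fixed round grey foot under the white plastic turntable; origin at the centre of its underside on the bench, on the turning axis. The white disc above it is 300 mm across, its top 35 mm above the bench. A steel column 18 mm thick (24 mm at its knob, whose top is 262 mm above the bench) stands on the axis and turns with the disc
- turntable (a joint): angle of the turntable, rad; grows anticlockwise seen from above; it starts somewhere in 0 to 0.4 and meets its stop at 1.4. It turns with light friction (about 0.12 N m) and stays where it is left. At the stop the hook points to the robot's side of the bench, give or take 0.3 rad
- hook (a point): middle of the hook's level rod, 45 mm from the turning axis and 228 mm above the bench (rod centre). The rod is 8 mm thick steel and runs outward from the column to 84 mm from the axis, where it turns straight up. Its frame turns with the turntable: x points along the rod inward to the column (the hook points to -x), z up
- hook_tip (a point): the upper end of the hook's upturned end, 84 mm from the turning axis, 258 mm above the bench, 30 mm above the rod's centre line; 8 mm thick, rounded
- finger_peg (a point): centre of the top of the upright steel finger peg, 20 mm in diameter, that is fixed on the disc 128 mm from the axis and is good for pushing the turntable round; its top is 90 mm above the bench, the disc's top at its foot 35 mm. Seen from above it is 70 degrees anticlockwise of the hook
- scoop: stainless steel measuring scoop, 171 mm long, 0.09 to 0.18 kg, loose, standing on the bench: a round cup 64 mm across at the rim, 52 mm at the foot, 41 mm high, with a flat handle at rim height along its +x that ends in a flat ring. Origin at the centre of the cup's underside, z up out of the cup, x along the handle to the ring
- scoop_grip (a point): point on the handle 57 mm from the cup's axis, 38.5 mm above the underside; the handle is 14 mm wide and 5 mm thick and free from 32 to 91 mm from the axis
- scoop_eye (a point): centre of the ring at the handle's end, 115 mm from the cup's axis and 38.5 mm above its underside; hole 34 mm, outside 48 mm, 5 mm thick, hole axis along the scoop's z
- snack_box: lime green lidded snack box, 84 x 104 x 52 mm, loose on the turntable; origin at the centre of its underside
- tumbler: stainless steel tumbler, 70 mm across the rim, 120 mm high, loose on the turntable; origin at the centre of its underside
- small_cup: little black silicone cup, 56 mm across the rim, 50 mm high, loose on the turntable; origin at the centre of its underside
- container: clear acrylic latch-lid container, 104 x 154 x 87 mm, loose on the bench; origin at the centre of its underside
- jar: jam jar, 68 mm across, 110 mm high, loose on the bench; origin at the centre of its underside
- mug: white mug, 82 mm across, 92 mm high, loose on the bench; origin at the centre of its underside
- spoon: wooden spoon 190 mm long lying on the bench; origin under it
Mind the look-alikes: they are no part of the job. Several things have the shape of the snack_box; the one meant has the colours described above.

How it is judged:
On the way, in this order (a step that is already met when the one before it is completed fails the run):
1. the turntable is turned anticlockwise to its stop (above 1.28 rad) while the scoop is not yet on the hook (ring more than 60 mm from it) (value of joint turntable above 1.28 rad and distance between scoop_eye and hook above 0.06 m), for 0.2 s.
2. the scoop hangs on the hook by its ring (x of scoop_eye in the frame of hook between -0.04 and 0.045 m and y of scoop_eye in the frame of hook between -0.02 and 0.02 m and z of scoop_eye in the frame of hook between -0.03 and 0.003 m and angle between scoop's own z axis and vertical between 1 and 2.1 rad and z of scoop in the frame of hook below -0.08 m), for 0.2 s.
At the end, for the whole second after the job is handed in: Turntable above 1.28 rad; scoop at rest (under 60 mm/s) with its ring's centre along the hook's rod, within 20 mm sideways, 0 to 30 mm below, cup over 80 mm below, z axis within 30 degrees of level; snack box, tumbler, cup upright on the turntable; container, jar, mug, spoon moved under 30 mm (all of step 2 and value of joint turntable above 1.28 rad and linear speed of scoop below 0.06 m/s and angle between each of snack_box, tumbler, small_cup's own z axis and vertical below 0.3 rad and horizontal distance between each of snack_box, tumbler, small_cup and foot below 0.15 m and height (world z) of each of snack_box, tumbler, small_cup above 0.025 m and distance of each of container, jar, mug, spoon from where it was at the start of the episode below 0.03 m); the robot touches nothing.
It fails at once if a thing riding on the turntable is tipped over (angle between any of snack_box, tumbler, small_cup's own z axis and vertical above 0.6 rad).
It fails at once if container, jar, mug or spoon is pushed more than 30 mm (distance of any of container, jar, mug, spoon from where it was at the start of the episode above 0.03 m).
It also fails if it takes over 64 s, if anything falls off the work surface, if the arm or the gripper's body presses on something with over 40 N, if the wrist force passes 120 N, or if a joint passes its speed limit or range.

## Working session

There is one attempt and no reset: what is moved stays moved. The work goes in short steps, Python scripts to look and compute and a tool call to move; the robot and the scene stay as the last step left them, time stands still between calls to the robot, and variables do not carry over. Pictures are saved under pics/ and viewed, about 8 in all and at most 12, crops included, and the job is handed in when it is done.

Besides the shell and the picture viewer there is one more tool, called after ">>>" by a JSON object that holds its "op" and its "data", one argument or row to a line. play_rows: Moves the arm, as the interface text tells. Its arguments: {"type":"object","properties":{"rows":{"type":"string"},"squeeze":{"type":"number"}},"required":["rows"]}

```bash
mkdir -p pics; cat > h.py <<'E'
import numpy as np, cv2
from rig import readout, imaging, robot
from scipy.spatial.transform import Rotation as R
def info(n):
    i=imaging.camera_info(n); return np.array(i["K"]),np.array(i["world_to_cam"])
def proj(n,p):
    K,T=info(n); c=T[:3,:3]@np.array(p)+T[:3,3]; u=K@c; return u[:2]/u[2]
def ray(n,u,v,z):
    K,T=info(n); d=T[:3,:3].T@np.linalg.inv(K)@[u,v,1]; o=-T[:3,:3].T@T[:3,3]
    return o+d*(z-o[2])/d[2]
E
python3 - <<'E'
from h import *
for n in("top","side"):
    im=imaging.camera(n); cv2.imwrite(f"pics/{n}0.png",im); K,T=info(n); print(n,K[0,0],-T[:3,:3].T@T[:3,3],T[:3,:3].round(2).tolist())
o=readout.get_obs(); print(o)
E
```

```text
top 437.4530806842187 [0.39382274 0.01282022 1.40283766] [[0.01, -1.0, 0.02], [-1.0, -0.01, -0.09], [0.09, -0.02, -1.0]]
side 479.6975758276358 [0.30688026 1.05134368 1.13772452] [[-0.98, -0.18, -0.0], [-0.12, 0.66, -0.74], [0.14, -0.73, -0.67]]
{'time': 0.1, 'q': array([-1.50551200e+00,  5.28388439e-01,  1.43376144e+00,  1.52585188e-05,
        1.18140676e+00, -1.78502304e-01]), 'joint_velocities': array([ 0.00080238, -0.00148878, -0.00320451,  0.00191111,  0.00157874,
        0.00068331]), 'joint_torque': array([-4.40350595e-04, -4.40984881e+01, -1.77150553e+01,  6.35050214e-02,
        5.34176943e-02, -5.20238461e-05]), 'position': array([ 0.15084994, -0.60584785,  0.22166418]), 'tool_rot': array([ 0.43601697,  0.55754312, -0.43497435,  0.55662571]), 'ft_force': array([0.21927471, 0.38997423, 0.23460934]), 'moment': array([ 0.00603827, -0.00765108,  0.01417313]), 'grip_width': 0.08683233541972984}
```

View pics/top0.png

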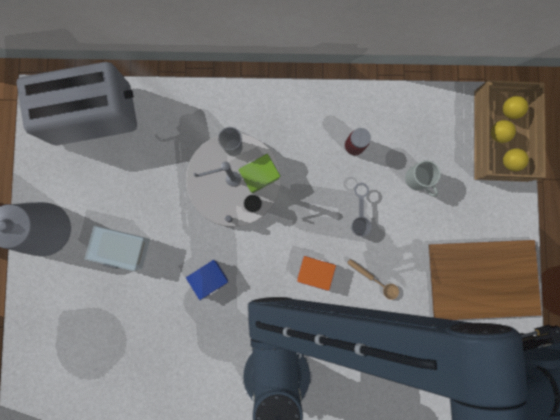

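View pics/side0.png

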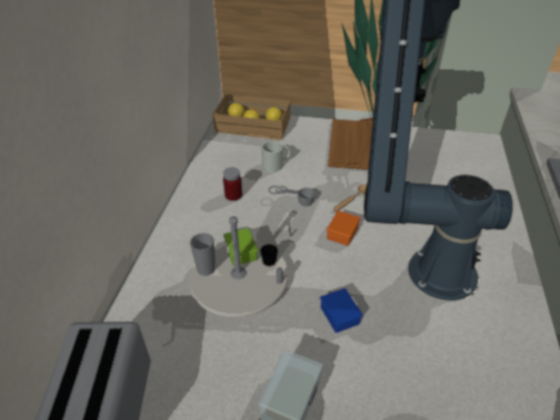

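```bash
python3 - <<'E'
from h import *
im=cv2.imread("pics/top0.png"); sd=cv2.imread("pics/side0.png")
a=cv2.resize(im[120:240,180:400],None,fx=3.6,fy=3.6,interpolation=cv2.INTER_CUBIC)
cv2.imwrite("pics/c1.png",a[:, :792])
b=cv2.resize(sd[150:310,180:380],None,fx=3.7,fy=3.7,interpolation=cv2.INTER_CUBIC); cv2.imwrite("pics/c2.png",b)
E
```

```text
(no output)
```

View pics/c1.png

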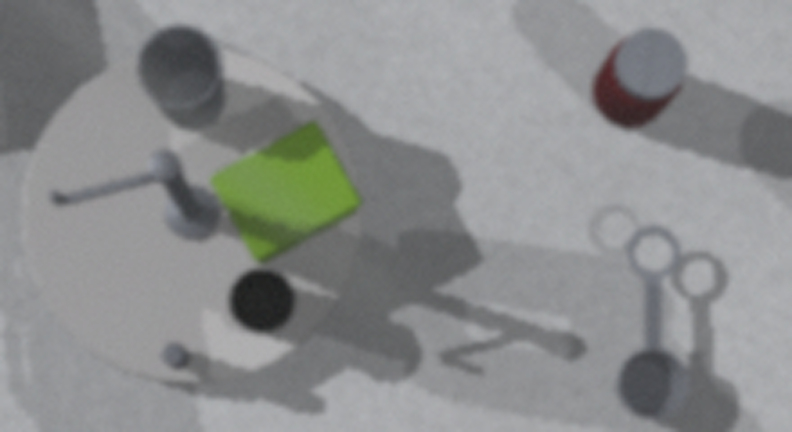

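View pics/c2.png

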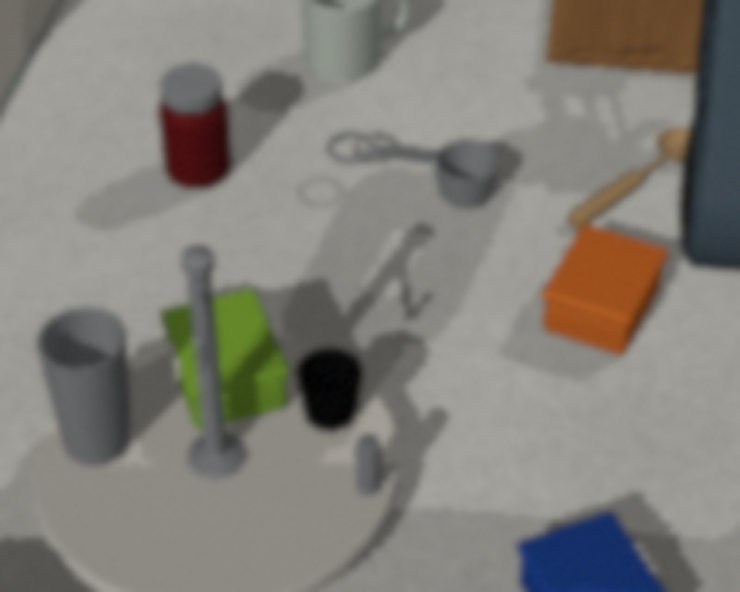

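```bash
cat >> h.py <<'E'
def c1(x,y,z): return ray("top",180+(x+.5)/3.6-.5,120+(y+.5)/3.6-.5,z)
E
python3 - <<'E'
from h import *
g=lambda *a:c1(*a)[:2]
cup=g(650,382,.041); eye=g(653,251,.0385); kn=g(164,160,.262); tip=g(59,197,.258); peg=g(176,354,.09); base=g(192,213,.045)
print(dict(cup=cup,eye=eye,kn=kn,tip=tip,peg=peg,base=base))
d=eye-cup; print("handle",np.linalg.norm(d),np.degrees(np.arctan2(d[1],d[0])))
for c in(kn,base):
  for q in(tip,peg): e=q-c; print(np.linalg.norm(e),np.degrees(np.arctan2(e[1],e[0])))
print("jar",g(650,65,.11),"tumbler",g(180,70,.12),"cup",g(262,300,.05),"box",[g(*p,.087) for p in((317,122),(360,200),(262,262),(212,182))])
# side check
print(proj("side",[*kn,.262]),(180+197/3.7,150+258/3.7)); print(proj("side",[*cup,.041]),(180+470/3.7,150+155/3.7))
for n in [("orange",317,274,.05),("blue",207,280,.05),("spoon",375,278,.01),("mug",425,175,.092),("cont",115,248,.087)]: print(n[0],ray("top",*n[1:])[:2])
E
```

```text
{'cup': array([ 0.46844163, -0.25810395]), 'eye': array([ 0.58359446, -0.26222691]), 'kn': array([0.6161845 , 0.14167311]), 'tip': array([0.58868515, 0.21828478]), 'peg': array([0.48599425, 0.14816579]), 'base': array([0.61208621, 0.14107204])}
handle 0.1152266236848434 -2.0505567968172445
0.08139755487264255 109.74533087345947
0.13035205013472528 177.14498724148132
0.08068095905730525 106.86061656923312
0.1262913499977337 176.78001876788295
jar [ 0.7310799  -0.24665687] tumbler [0.71944656 0.14587028] cup [0.53609898 0.07910667] box [array([0.68435326, 0.03265043]), array([ 0.61787541, -0.00430228]), array([0.56432452, 0.07770216]), array([0.63193048, 0.12070366])]
[230.93170727 217.47973584] (233.24324324324323, 219.72972972972974)
[304.55794491 193.39161901] (307.02702702702703, 191.89189189189187)
orange [ 0.31853506 -0.12181677]
blue [0.2985268  0.21452398]
spoon [ 0.30475502 -0.30996592]
mug [ 0.62224145 -0.44786001]
cont [0.39392876 0.48365535]
```

```bash
cat >> h.py <<'E'
def to(p,rv=None,M=None):
    """shift (mm) in present tool axes to p, and rotvec in tool axes to reach matrix M"""
    o=readout.get_obs(); A=R.from_quat(o["tool_rot"]).as_matrix()
    print("axes x,y,z",A.T.round(3).tolist(),"pos",o["position"].round(4))
    print("shift",(A.T@(np.array(p)-o["position"])*1000).round(1), "turn",None if M is None else R.from_matrix(A.T@M).as_rotvec().round(3))
def down(zdir):  # tool pointing down, jaw axis along world angle zdir (deg)
    a=np.radians(zdir); x=np.array([0,0,-1.]); z=np.array([np.cos(a),np.sin(a),0]); return np.array([x,np.cross(z,x),z]).T
E
python3 - <<'E'
from h import *
to([.44,-.25,.2],M=down(87)); to([.44,-.25,.2],M=down(267))
E
```

```text
axes x,y,z [[-0.0, 0.002, -1.0], [0.97, 0.241, 0.0], [0.241, -0.97, -0.002]] pos [ 0.1508 -0.6058  0.2217]
shift [  22.3  366.5 -275.5] turn [-2.845  0.    -0.003]
axes x,y,z [[-0.0, 0.002, -1.0], [0.97, 0.241, 0.0], [0.241, -0.97, -0.002]] pos [ 0.1508 -0.6058  0.2217]
shift [  22.3  366.5 -275.5] turn [ 0.296 -0.002 -0.   ]
```

>>> {"op": "play_rows", "data": {
  "rows": "0.1 0 0 0 0 0 1;0.1 0 0 0 0 0 1;0.096 0 0 0 0 0 1;0 0 0 2 21.7 -30.8 1;0 0 0 2 21.7 -30.8 1;0 0 0 2 21.7 -30.8 1;0 0 0 2 21.7 -30.8 1;0 0 0 2 21.7 -30.8 1"
}}

```text
time: 0.77
position: [0.2678, -0.4566, 0.2121]
tool_rot: [0.513, 0.487, -0.513, 0.486]
ft_force: [0.3, -0.1, -0.7]
grip_width: 0.0414
```

>>> {"op": "play_rows", "data": {
  "rows": "0 0 0 2 21.7 -30.8 1;0 0 0 2 21.7 -30.8 1;0 0 0 2 21.7 -30.8 1;0 0 0 2 21.7 -30.8 1;0 0 0 2 21.7 -30.8 1;0 0 0 2 21.7 -30.8 1;0 0 0 2 21.7 -30.8 1;0 0 0 0 2.4 -37.3 1"
}}

```text
time: 1.43
position: [0.4383, -0.2141, 0.1985]
tool_rot: [0.513, 0.485, -0.512, 0.488]
ft_force: [0.2, -1.6, -0.4]
grip_width: 0.0004
```

>>> {"op": "play_rows", "data": {
  "rows": "0 0 0 0 2.4 -37.3 1;0 0 0 0 2.4 -37.3 1;0 0 0 0 2.4 -37.3 1;0 0 0 0 2.4 -37.3 1;0 0 0 0 2.4 -37.3 1;0 0 0 0 2.4 -37.3 1;0 0 0 0 2.4 -37.3 1;0 0 0 0 2.4 -37.3 1"
}}

```text
time: 2.1
position: [0.4689, 0.085, 0.1984]
tool_rot: [-0.513, -0.487, 0.513, -0.487]
ft_force: [0.3, 0.7, 0.4]
grip_width: 0.0004
```

>>> {"op": "play_rows", "data": {
  "rows": "0 0 0 0 2.4 -37.3 1;0 0 0 0 2.4 -37.3 1;0 0 0 0 2.4 -37.3 1;0 0 0 0 0 0 1;0 0 0 0 0 0 1"
}}

```text
time: 2.52
position: [0.4819, 0.1963, 0.1982]
tool_rot: [-0.512, -0.488, 0.512, -0.488]
ft_force: [-0.3, -0.1, 0.6]
grip_width: 0.0001
```

```bash
python3 - <<'E'
from h import *
to([.483,.197,.055],M=down(267))
E
```

```text
axes x,y,z [[-0.001, -0.0, -1.0], [0.999, -0.048, -0.0], [-0.048, -0.999, 0.0]] pos [0.4819 0.1963 0.1982]
shift [143.2   1.2  -0.8] turn [0.005 0.    0.   ]
```

>>> {"op": "play_rows", "data": {
  "rows": "0 0 0 30 0 0 1;0 0 0 30 0 0 1;0 0 0 30 0 0 1;0 0 0 30 0 0 1;0 0 0 23 0 0 1;0 0 0 0 0 8 1;0 0 0 0 0 8 1;0 0 0 0 0 5 1"
}}

```text
time: 3.18
position: [0.4816, 0.1719, 0.0564]
tool_rot: [0.513, 0.486, -0.513, 0.486]
ft_force: [-0.4, 3.2, -1.1]
grip_width: 0.0002
```

>>> {"op": "play_rows", "data": {
  "rows": "-0.055 0 0 0 -1.1 7.4 1;-0.055 0 0 0 -1.1 7.4 1;-0.055 0 0 0 -1.1 7.4 1;-0.055 0 0 0 -1.1 7.4 1;-0.055 0 0 0 -1.1 7.4 1;-0.055 0 0 0 -1.1 7.4 1;-0.055 0 0 0 -1.1 7.4 1;-0.055 0 0 0 -1.1 7.4 1"
}}

```text
time: 3.85
position: [0.482, 0.1131, 0.0578]
tool_rot: [0.395, 0.586, -0.393, 0.588]
ft_force: [0.9, 0.5, 0.4]
grip_width: 0.0006
```

```bash
python3 - <<'E'
from h import *
im=imaging.camera("top"); cv2.imwrite("pics/t1.png",cv2.resize(im[120:280,150:370],None,fx=3.6,fy=3.6))
p=readout.get_obs()["position"]-[.614,.1415,0]; print(np.hypot(*p[:2]),np.degrees(np.arctan2(p[1],p[0]))%360)
E
```

```text
0.1346226998146832 192.63504157725046
```

View pics/t1.png

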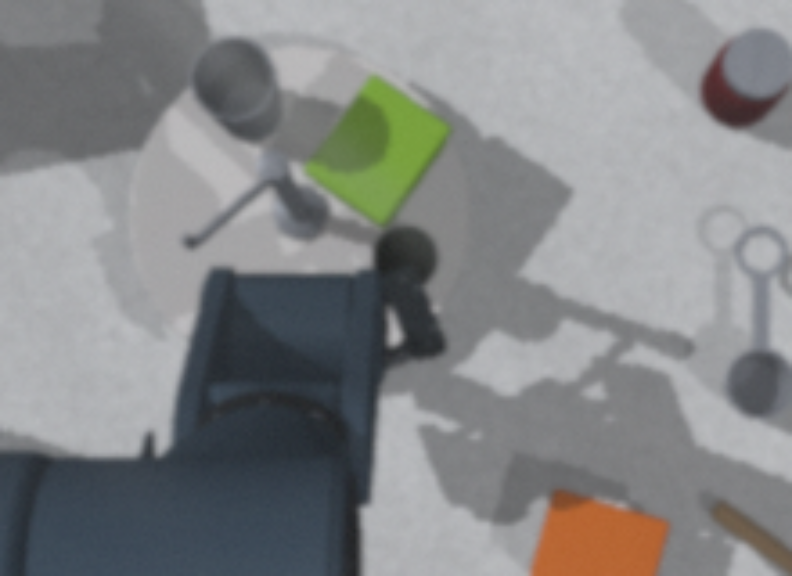

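>>> {"op": "play_rows", "data": {
  "rows": "-0.055 0 0 0 -1.1 7.4 1;-0.055 0 0 0 -1.1 7.4 1;-0.055 0 0 0 -1.1 7.4 1;-0.055 0 0 0 -1.1 7.4 1;-0.055 0 0 0 -1.1 7.4 1;-0.055 0 0 0 -1.1 7.4 1;-0.055 0 0 0 -1.1 7.4 1;-0.055 0 0 0 -1.1 7.4 1"
}}

```text
time: 4.57
position: [0.5065, 0.0595, 0.0574]
tool_rot: [0.257, 0.658, -0.256, 0.66]
ft_force: [-0.1, 2.3, 0.2]
grip_width: 0.0004
```

```bash
python3 - <<'E'
from h import *
p=readout.get_obs()["position"]-[.614,.1415,0]; print(np.hypot(*p[:2]),np.degrees(np.arctan2(p[1],p[0]))%360)
E
```

```text
0.13515474723518775 217.3376148883619
```

>>> {"op": "play_rows", "data": {
  "rows": "-0.055 0 0 0 -1.1 7.4 1;-0.055 0 0 0 -1.1 7.4 1"
}}

```text
time: 4.73
position: [0.5162, 0.0482, 0.0574]
tool_rot: [0.22, 0.671, -0.22, 0.673]
ft_force: [-0.6, 1.5, -0.1]
grip_width: 0.0007
```

>>> {"op": "play_rows", "data": {
  "rows": "-0.055 0 0 0 -1.1 7.4 1;-0.055 0 0 0 -1.1 7.4 1;-0.055 0 0 0 -1.1 7.4 1"
}}

```text
time: 4.98
position: [0.5261, 0.0372, 0.057]
tool_rot: [0.166, 0.693, -0.163, 0.683]
ft_force: [-15.1, 25.8, 16.6]
grip_width: 0.0009
```

>>> {"op": "play_rows", "data": {
  "rows": "-0.04 0 0 0 -0.8 5.4 1;-0.04 0 0 0 -0.8 5.4 1"
}}

```text
time: 5.15
position: [0.5257, 0.0363, 0.0569]
tool_rot: [0.14, 0.705, -0.135, 0.682]
ft_force: [-25.9, 34.2, 29.2]
grip_width: 0.0009
```

>>> {"op": "play_rows", "data": {
  "rows": "0 0 0 0 2 -15 1;0 0 0 0 0 -8 1;0 0 0 -30 0 0 1;0 0 0 -35 0 0 1;0 0 0 -35 0 0 1;0 0 0 -35 0 0 0.5;0 0 0 -35 0 0 0.5;0 0 0 0 0 0 0.5"
}}

```text
time: 5.82
position: [0.5262, 0.0369, 0.234]
tool_rot: [0.137, 0.687, -0.137, 0.7]
ft_force: [-0.1, 0.2, 0.5]
grip_width: 0.013
```

```bash
python3 - <<'E'
from h import *
to([.445,-.2,.2],M=down(268)); to([.525,-.26,.1],M=down(268))
E
```

```text
axes x,y,z [[0.018, -0.003, -1.0], [0.38, 0.925, 0.004], [0.925, -0.38, 0.018]] pos [0.5262 0.0369 0.234 ]
shift [  33.2 -250.2   14.2] turn [ 1.216  0.013 -0.015]
axes x,y,z [[0.018, -0.003, -1.0], [0.38, 0.925, 0.004], [0.925, -0.38, 0.018]] pos [0.5262 0.0369 0.234 ]
shift [ 134.9 -275.7  109.2] turn [ 1.216  0.013 -0.015]
```

>>> {"op": "play_rows", "data": {
  "rows": "0 0 0 0 -34.5 13.6 0.5;0 0 0 0 -34.5 13.6 0.5;0 0 0 0 -34.5 13.6 0.5;0 0 0 0 -34.5 13.6 0.5;0 0 0 0 -34.5 13.6 0.5;0 0 0 0 -34.5 13.6 0.5;0 0 0 0 -34.5 13.6 0.5;0 0 0 0 -34.5 13.6 0.5"
}}

```text
time: 6.48
position: [0.5167, -0.2613, 0.2266]
tool_rot: [0.136, 0.693, -0.138, 0.695]
ft_force: [0.4, 1.2, -0.2]
grip_width: 0.0434
```

>>> {"op": "play_rows", "data": {
  "rows": "0.1 0 0 0 0 0 0.5;0.1 0 0 0 0 0 0.5;0.1 0 0 0 0 0 0.5;0.1 0 0 0 0 0 0.5;0.1 0 0 0 0 0 0.5;0.1 0 0 0 0 0 0.5;0.1 0 0 0 0 0 0.5;0.1 0 0 0 0 0 0.5"
}}

```text
time: 7.15
position: [0.5169, -0.2594, 0.2264]
tool_rot: [0.398, 0.584, -0.398, 0.586]
ft_force: [-0.3, -0.2, -0.2]
grip_width: 0.0437
```

>>> {"op": "play_rows", "data": {
  "rows": "0.1 0 0 0 0 0 0.5;0.1 0 0 0 0 0 0.5;0.1 0 0 0 0 0 0.5;0.116 0 0 0 0 0 0.5;0 0 0 0 0 0 0.5;0 0 0 0 0 0 0.5"
}}

```text
time: 7.65
position: [0.5169, -0.259, 0.2262]
tool_rot: [-0.508, -0.491, 0.508, -0.493]
ft_force: [0.5, 0.7, -0.1]
grip_width: 0.0438
```

```bash
python3 - <<'E'
from h import *
to([.525,-.26,.02],M=down(268))
im=imaging.camera("top"); a=im[120:280,170:390]; cv2.imwrite("pics/t2.png",cv2.resize(a,None,fx=3.6,fy=3.6,interpolation=cv2.INTER_CUBIC))
im=imaging.camera("side"); cv2.imwrite("pics/s2.png",cv2.resize(im[150:320,180:380],None,fx=3.5,fy=3.5,interpolation=cv2.INTER_CUBIC))
E
```

```text
axes x,y,z [[0.001, -0.001, -1.0], [1.0, -0.032, 0.001], [-0.032, -1.0, 0.001]] pos [ 0.5169 -0.259   0.2262]
shift [206.2   7.8   0.4] turn [ 0.003  0.001 -0.001]
```

View pics/t2.png

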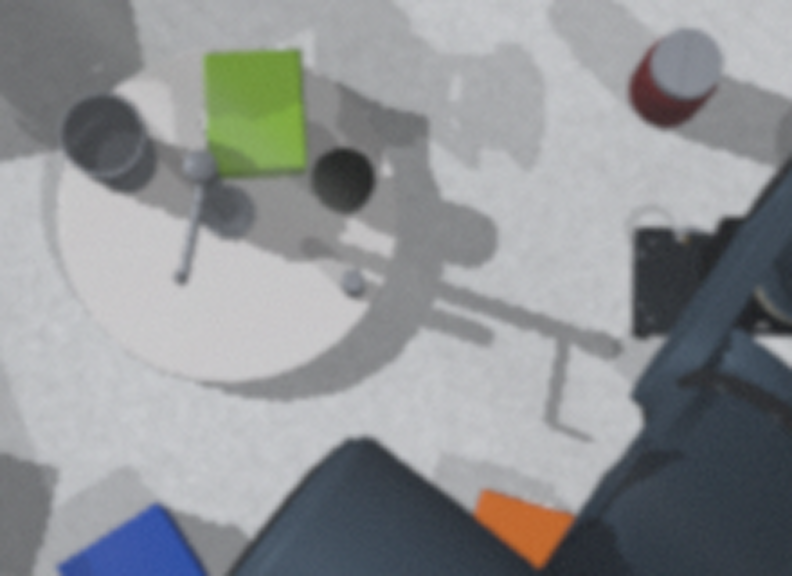

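```bash
python3 - <<'E'
from h import *
def g(x,y,z): return ray("top",170+(x+.5)/3.6-.5,120+(y+.5)/3.6-.5,z)[:2]
kn=g(198,164,.262);tip=g(181,278,.258);peg=g(352,284,.09); print(kn,tip,peg)
ax=np.array([.614,.1415])
for c in(kn,ax):
  for q in(tip,peg): e=q-c; print(np.linalg.norm(e),np.degrees(np.arctan2(e[1],e[0]))%360)
E
```

```text
[0.61320297 0.1430793 ] [0.52959278 0.15437585] [0.54578549 0.03210355]
0.08436987005604482 172.30537708841376
0.12984888897572613 238.7214284571078
0.08538363913385763 171.32671009429615
0.12892169319327215 238.05426369108753
```

>>> {"op": "play_rows", "data": {
  "rows": "0 0 0 36 2 0 0.5;0 0 0 36 2 0 0.5;0 0 0 36 2 0 0.5;0 0 0 36 2 0 0.5;0 0 0 36 0 0 0.5;0 0 0 14 0 0 0.5;0 0 0 8 0 0 0.5;0 0 0 0 0 0 0.5"
}}

```text
time: 8.42
position: [0.5241, -0.258, 0.0218]
tool_rot: [-0.508, -0.493, 0.508, -0.491]
ft_force: [0.0, -0.1, 0.5]
grip_width: 0.0435
```

>>> {"op": "play_rows", "data": {
  "rows": "0 0 0 0 0 0 0.9;0 0 0 0 0 0 0.9;0 0 0 0 0 0 1;0 0 0 0 0 0 1;0 0 0 0 0 0 1;0 0 0 0 0 0 1",
  "squeeze": 40
}}

```text
time: 8.92
position: [0.5255, -0.2588, 0.0244]
tool_rot: [0.508, 0.491, -0.508, 0.492]
ft_force: [-0.5, 1.1, 1.1]
grip_width: 0.0129
```

>>> {"op": "play_rows", "data": {
  "rows": "0 0 0 -15 0 0 1;0 0 0 -30 0 0 1;0 0 0 -35 0 0 1;0 0 0 -35 0 0 1;0 0 0 -35 0 0 1;0 0 0 -35 0 0 1;0 0 0 -35 0 0 1;0 0 0 -36 0 0 1"
}}

```text
time: 9.58
position: [0.5242, -0.2578, 0.281]
tool_rot: [-0.508, -0.492, 0.508, -0.491]
ft_force: [0.3, 0.1, -1.0]
grip_width: 0.0132
```

>>> {"op": "play_rows", "data": {
  "rows": "0.06 0 0 0 0 0 1;0.06 0 0 0 0 0 1;0 0 0 0 0 0 1;0 0 0 0 0 0 1"
}}

```text
time: 9.92
position: [0.5245, -0.258, 0.2792]
tool_rot: [-0.536, -0.461, 0.536, -0.46]
ft_force: [0.9, 1.3, -1.7]
grip_width: 0.0131
```

```bash
python3 - <<'E'
from h import *
to([.47,.0,.28],M=down(261));to([.4727,.1636,.28],M=down(261)); print(readout.get_obs()["grip_width"])
E
```

```text
axes x,y,z [[-0.001, 0.001, -1.0], [0.989, -0.151, -0.001], [-0.151, -0.989, -0.001]] pos [ 0.5245 -0.258   0.2792]
shift [  -0.5  -92.8 -246.8] turn [ 0.005 -0.001  0.001]
axes x,y,z [[-0.001, 0.001, -1.0], [0.989, -0.151, -0.001], [-0.151, -0.989, -0.001]] pos [ 0.5245 -0.258   0.2792]
shift [-4.000e-01 -1.148e+02 -4.089e+02] turn [ 0.005 -0.001  0.001]
0.013130307126415152
```

>>> {"op": "play_rows", "data": {
  "rows": "0 0 0 0 -7.6 -15 1;0 0 0 0 -7.7 -28 1;0 0 0 0 -7.7 -28 1;0 0 0 0 -7.7 -28 1;0 0 0 0 -7.7 -28 1;0 0 0 0 -7.7 -28 1;0 0 0 0 -7.7 -28 1;0 0 0 0 -7.7 -28 1"
}}

```text
time: 10.58
position: [0.4955, -0.0391, 0.2788]
tool_rot: [-0.536, -0.461, 0.537, -0.46]
ft_force: [0.7, -0.3, -0.7]
grip_width: 0.013
```

>>> {"op": "play_rows", "data": {
  "rows": "0 0 0 0 -7.6 -28 1;0 0 0 0 -7.6 -28 1;0 0 0 0 -7.6 -28 1;0 0 0 0 -7.6 -28 1;0 0 0 0 -7.6 -28 1;0 0 0 0 -7.6 -28 1;0 0 0 0 -7.1 -30 1;0 0 0 0 0 0 1"
}}

```text
time: 11.25
position: [0.473, 0.1677, 0.2788]
tool_rot: [0.536, 0.463, -0.535, 0.461]
ft_force: [1.2, -0.6, -1.2]
grip_width: 0.013
```

```bash
python3 - <<'E'
from h import *
to([.4727,.1636,.28],M=down(261)); o=readout.get_obs(); print(o["q"])
t=imaging.camera("top"); s=imaging.camera("side")
A=R.from_quat(o["tool_rot"]).as_matrix(); eye=o["position"]+A@[-.0141,.058,0]; tip=[.530,.1545,.258]
print(eye,[proj(n,p).round(1) for n in("top","side") for p in(eye,tip)])
a=cv2.resize(t[140:220,150:250],None,fx=4,fy=4,interpolation=cv2.INTER_CUBIC); u,v=proj("side",tip).astype(int)
b=cv2.resize(s[v-40:v+40,u-50:u+50],None,fx=4,fy=4,interpolation=cv2.INTER_CUBIC); print(u,v)
cv2.imwrite("pics/t3.png",np.hstack([a,b]))
E
```

```text
axes x,y,z [[-0.002, 0.003, -1.0], [0.989, -0.147, -0.002], [-0.147, -0.989, -0.003]] pos [0.473  0.1677 0.2788]
shift [-1.2  0.3  4.1] turn [ 0.01  -0.003  0.002]
[0.11578998 0.29256345 1.66345739 0.00336832 1.18727068 1.8325333 ]
[0.53037577 0.15917247 0.29278614] [array([216.4, 194.9]), array([219.9, 196.7]), array([260.3, 217.3]), array([261.2, 225.8])]
261 225
```

View pics/t3.png

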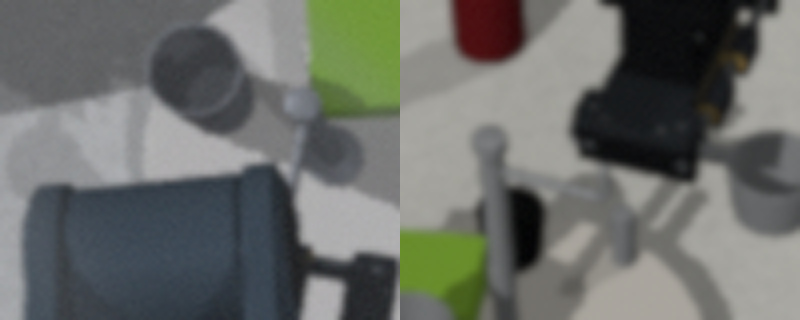

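```bash
python3 - <<'E'
from h import *
s=imaging.camera("side")
b=cv2.resize(s[205:260,225:305],None,fx=10,fy=10,interpolation=cv2.INTER_CUBIC)
b=cv2.convertScaleAbs(b,alpha=1.5,beta=-10)
o=readout.get_obs(); A=R.from_quat(o["tool_rot"]).as_matrix(); eye=o["position"]+A@[-.0141,.058,0]; print(proj("side",o["position"]))
cv2.imwrite("pics/s4.png",b)
E
```

```text
[281.28452367 224.84763222]
```

View pics/s4.png

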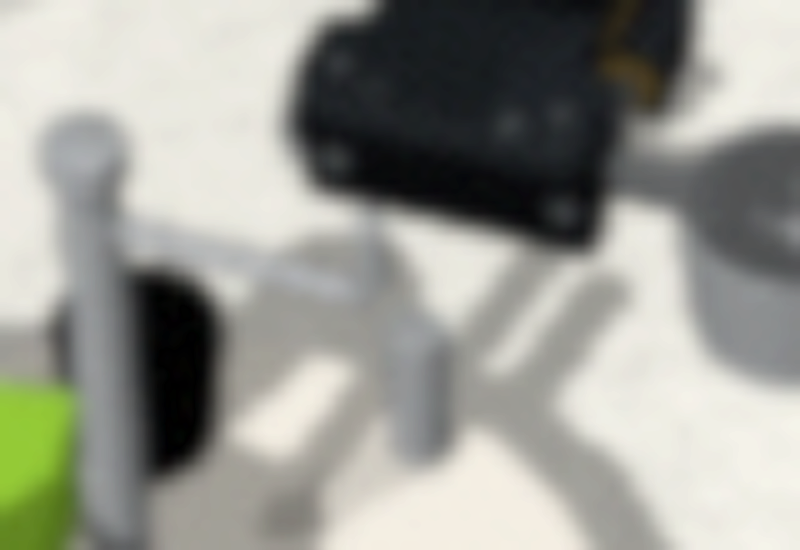

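>>> {"op": "play_rows", "data": {
  "rows": "0 0 0.1 5.8 1.4 2 1;0 0 0.1 5.8 1.4 2 1;0 0 0.1 5.8 1.4 0 1;0 0 0 0 0 0 1;0 0 0 0 0 0 1"
}}

```text
time: 11.82
position: [0.4783, 0.1573, 0.262]
tool_rot: [0.598, 0.376, -0.464, 0.535]
ft_force: [0.2, 0.0, -1.6]
grip_width: 0.0131
```

```bash
cat >> h.py <<'E'
def eye(e=(-.0141,.058,0)):
    o=readout.get_obs(); A=R.from_quat(o["tool_rot"]).as_matrix(); return o["position"]+A@np.array(e),A
E
python3 - <<'E'
from h import *
o=readout.get_obs(); e,A=eye(); print(e,A.T.round(3),o["q"].round(4))
q=o["q"]; p=o["position"]
D=[((.52839,1.43376,1.18141),(np.hypot(.15085,.60585),.22166)),((.29256,1.66346,1.18727),(np.hypot(.473,.1677),.2788)),((q[1],q[2],q[4]),(np.hypot(*p[:2]),p[2]))]
# unknown a1,h,L1,L2,off(elbow),L3 ; least squares min-norm minus priors
from scipy.optimize import least_squares
def fk(u,a):
    a1,h,L1,L2,e,L3=u; s=a[0]+a[1]; t=s+a[2]
    return np.array([a1+L1*np.sin(a[0])+L2*np.sin(s)+e*np.cos(s)+L3*np.sin(t), h+L1*np.cos(a[0])+L2*np.cos(s)-e*np.sin(s)+L3*np.cos(t)])
pri=np.array([0,.2,.5,.4,0,.3])
f=lambda u:np.r_[np.concatenate([(fk(u,a)-b) for a,b in D])*1000,(u-pri)*1]
s=least_squares(f,pri); print(s.x.round(3),s.fun.round(2)); np.save("u.npy",s.x)
E
```

```text
[0.5290317  0.14945012 0.29242514] [[ 0.288 -0.046 -0.957]
 [ 0.945 -0.146  0.291]
 [-0.153 -0.988  0.001]] [ 0.1502  0.2203  1.8708 -0.1272  0.7721  1.9533]
[-0.007  0.553  0.582  0.485  0.287  0.383] [ 0.09  0.21 -0.09 -0.2  -0.   -0.01 -0.01  0.35  0.08  0.09  0.29  0.08]
```

```bash
python3 - <<'E'
from h import *
from scipy.optimize import least_squares
u0=np.load("u.npy"); o=readout.get_obs(); q=o["q"]; p=o["position"]
D=[((.52839,1.43376,1.18141),(np.hypot(.15085,.60585),.22166)),((.29256,1.66346,1.18727),(np.hypot(.473,.1677),.2788)),((q[1],q[2],q[4]),(np.hypot(*p[:2]),p[2]))]
def fk(u,a):
    h,L1,L2,L3=u; s=a[0]+a[1]; t=s+a[2]
    return np.array([L1*np.sin(a[0])+L2*np.sin(s)+L3*np.sin(t), h+L1*np.cos(a[0])+L2*np.cos(s)+L3*np.cos(t)])
s=least_squares(lambda u:np.concatenate([(fk(u,a)-b)*1000 for a,b in D]),[.2,.5,.4,.3]); u=s.x; print(u.round(3),s.fun.round(2))
for name,(er,ez) in dict(here=(.55,.292),bend=(.55,.230),inner=(.562,.218)).items():
  for t in np.arange(.2,1.0,.1):
    d=np.array([np.sin(t),-np.cos(t)]); y=np.array([np.cos(t),np.sin(t)]); T=np.array([er,ez])+.0141*d-.058*y
    r=least_squares(lambda a:np.r_[(fk(u,a)-T)*1000,(sum(a)-np.pi+t)*1000],[.3,1.8,.8]); print(name,round(t,1),r.x.round(2),round(r.cost,2))
E
```

```text
[0.09  0.593 0.354 0.244] [ 1.81  1.63 -2.79  2.19  0.53 -3.82]
here 0.2 [0.23 1.82 0.89] 0.0
here 0.3 [0.2  1.89 0.75] 0.0
here 0.4 [0.19 1.96 0.6 ] 0.0
here 0.5 [0.17 2.03 0.44] 0.0
here 0.6 [0.17 2.09 0.28] 0.0
here 0.7 [0.17 2.16 0.11] 0.0
here 0.8 [ 0.18  2.22 -0.06] 0.0
here 0.9 [ 0.2   2.29 -0.25] 0.0
bend 0.2 [0.28 1.94 0.72] 0.0
bend 0.3 [0.27 2.01 0.57] 0.0
bend 0.4 [0.26 2.08 0.41] 0.0
bend 0.5 [0.25 2.14 0.25] 0.0
bend 0.6 [0.26 2.21 0.07] 0.0
bend 0.7 [ 0.27  2.27 -0.1 ] 0.0
bend 0.8 [ 0.29  2.34 -0.29] 0.0
bend 0.9 [ 0.33  2.4  -0.48] 0.0
inner 0.2 [0.31 1.93 0.69] 0.0
inner 0.3 [0.3  2.   0.54] 0.0
inner 0.4 [0.29 2.07 0.38] 0.0
inner 0.5 [0.29 2.14 0.22] 0.0
inner 0.6 [0.29 2.2  0.05] 0.0
inner 0.7 [ 0.31  2.27 -0.13] 0.0
inner 0.8 [ 0.33  2.33 -0.32] 0.0
inner 0.9 [ 0.37  2.39 -0.51] 0.0
```

>>> {"op": "play_rows", "data": {
  "rows": "0 0 0.1 5.8 1.4 -2.5 1;0 0 0.1 5.8 1.4 -2.5 1;0 0 0 0 0 0 1;0 0 0 0 0 0 1;0 0 0 0 0 0 1"
}}

```text
time: 12.23
position: [0.4894, 0.162, 0.254]
tool_rot: [0.634, 0.313, -0.406, 0.579]
ft_force: [-0.1, 0.3, -1.2]
grip_width: 0.0131
```

```bash
python3 - <<'E'
from h import *
o=readout.get_obs(); e,A=eye(); print(e,A.T.round(3),o["q"].round(4),o["ft_force"])
print("cup rim px",proj("side",e-A[:,1]*.115-A[:,0]*.0025),"eye",proj("side",e), proj("top",e-A[:,1]*.115))
print("to tip+0", (A.T@(np.array([.530,.1545,.292])-e)*1000).round(1), "down60",(A.T@[0,0,-60]).round(1))
s=imaging.camera("side"); cv2.imwrite("pics/s5.png",cv2.resize(s[195:265,225:325],None,fx=8,fy=8,interpolation=cv2.INTER_CUBIC))
E
```

```text
[0.53299747 0.15518295 0.29415239] [[ 0.474 -0.073 -0.877]
 [ 0.867 -0.135  0.48 ]
 [-0.154 -0.988 -0.   ]] [ 0.2035  0.2216  1.9909 -0.3691  0.4837  2.2179] [-0.11475241  0.32925649 -1.19438664]
cup rim px [296.49064159 239.26278679] eye [259.60089401 215.74865549] [213.91034799 233.75033942]
to tip+0 [ 0.5 -3.5  1.1] down60 [ 52.6 -28.8   0. ]
```

View pics/s5.png

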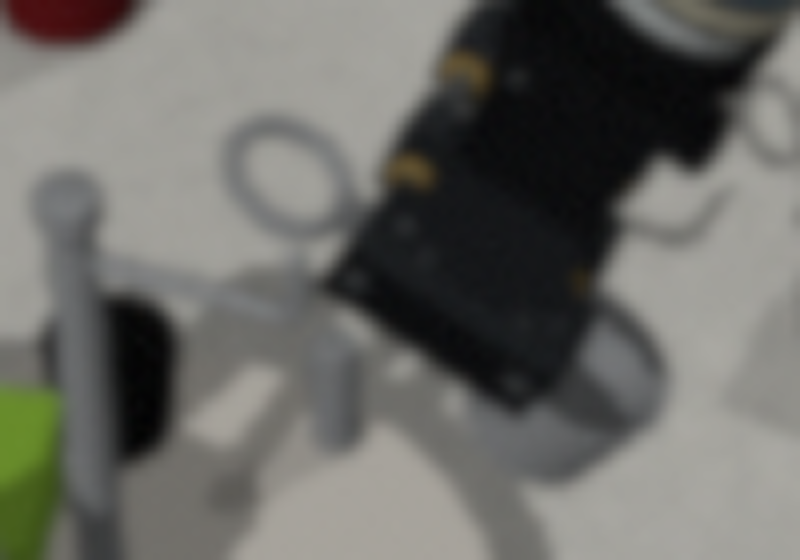

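>>> {"op": "play_rows", "data": {
  "rows": "0 0 0 0 -2.5 1 1;0 0 0 8.8 -4.8 0 1;0 0 0 8.8 -4.8 0 1;0 0 0 8.8 -4.8 0 1;0 0 0 8.8 -4.8 0 1;0 0 0 8.8 -4.8 0 1;0 0 0 0 0 0 1"
}}

```text
time: 12.87
position: [0.4847, 0.1609, 0.2002]
tool_rot: [0.633, 0.313, -0.408, 0.578]
ft_force: [0.2, 0.2, -2.3]
grip_width: 0.0129
```

```bash
python3 - <<'E'
from h import *
o=readout.get_obs(); e,A=eye(); print(e,A.T.round(3),o["q"].round(4),o["ft_force"],o["grip_width"])
print("eye",proj("side",e))
s=imaging.camera("side"); cv2.imwrite("pics/s6.png",cv2.resize(s[195:265,225:325],None,fx=8,fy=8,interpolation=cv2.INTER_CUBIC))
E
```

```text
[0.52843214 0.15415578 0.24021226] [[ 0.471 -0.075 -0.879]
 [ 0.869 -0.134  0.477]
 [-0.154 -0.988  0.002]] [ 0.2036  0.3212  2.0654 -0.5457  0.3305  2.4091] [ 0.23605217  0.15547961 -2.27097032] 0.012887104895120481
eye [262.00949611 230.54189203]
```

View pics/s6.png

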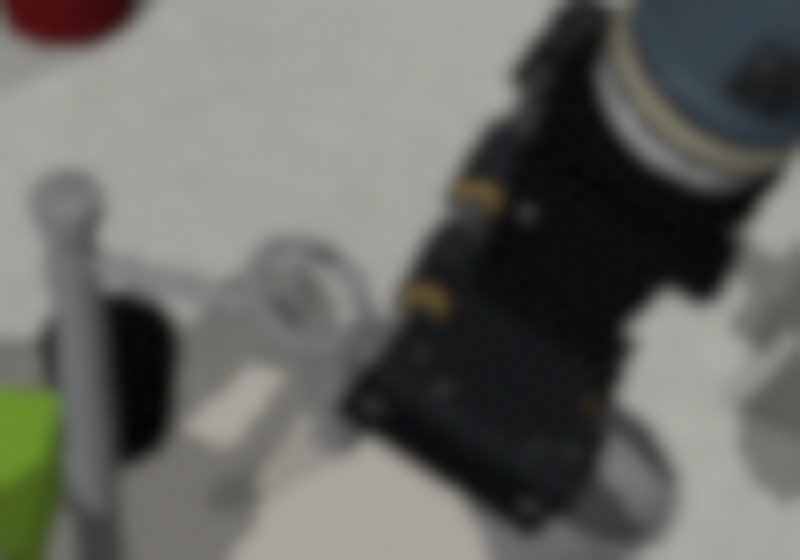

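>>> {"op": "play_rows", "data": {
  "rows": "0 0 0 5 -2.7 0 1;0 0 0 5 -2.7 0 1;0 0 0 5 -2.7 0 1;0 0 0 0 0 0 1",
  "squeeze": 12
}}

```text
time: 13.25
position: [0.4856, 0.1614, 0.1847]
tool_rot: [0.634, 0.313, -0.406, 0.579]
ft_force: [-0.1, 0.3, -0.9]
grip_width: 0.0137
```

```bash
python3 - <<'E'
from h import *
o=readout.get_obs(); e,A=eye(); print(e,A.T.round(3),o["q"].round(4),o["ft_force"],o["grip_width"])
E
```

```text
[0.52918458 0.15466222 0.22488093] [[ 0.474 -0.074 -0.877]
 [ 0.867 -0.134  0.48 ]
 [-0.153 -0.988  0.   ]] [ 0.2041  0.356   2.083  -0.6442  0.2839  2.5122] [-0.10260311  0.27701455 -0.87845842] 0.013748403560222385
```

>>> {"op": "play_rows", "data": {
  "rows": "0 0 -0.02 7.5 0 0 1;0 0 -0.02 7.5 1 0 1;0 0 -0.02 7.2 2 0 1;0 0 -0.02 7.2 2 0 1;0 0 0 0 0 0 1"
}}

```text
time: 13.67
position: [0.5056, 0.1589, 0.1616]
tool_rot: [0.622, 0.337, -0.428, 0.562]
ft_force: [-0.4, 0.4, -1.7]
grip_width: 0.0136
```

```bash
python3 - <<'E'
from h import *
o=readout.get_obs(); e,A=eye(); print(e,A.T.round(3),o["q"].round(4),o["ft_force"],o["grip_width"])
s=imaging.camera("side"); cv2.imwrite("pics/s7.png",cv2.resize(s[195:265,225:325],None,fx=8,fy=8,interpolation=cv2.INTER_CUBIC))
E
```

```text
[0.55211746 0.15163401 0.19830377] [[ 0.406 -0.061 -0.912]
 [ 0.901 -0.141  0.411]
 [-0.153 -0.988 -0.002]] [ 0.169   0.4167  2.0172 -0.4106  0.3289  2.2586] [-0.35607725  0.43578224 -1.67556673] 0.013594634045130767
```

View pics/s7.png

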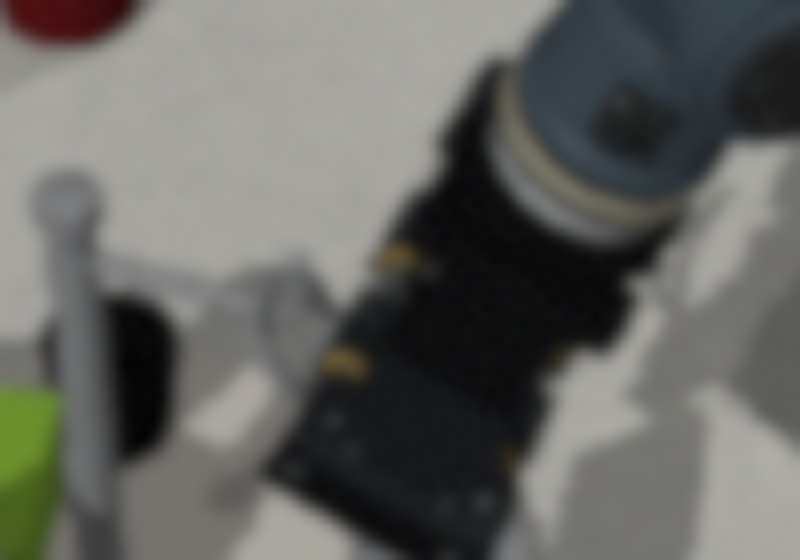

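>>> {"op": "play_rows", "data": {
  "rows": "0 0 0 5 3 0 1;0 0 0 5 3 0 1;0 0 0 5 3.2 0 1;0 0 0 0 0 0 1",
  "squeeze": 5
}}

```text
time: 14.05
position: [0.519, 0.1568, 0.151]
tool_rot: [0.622, 0.338, -0.428, 0.562]
ft_force: [1.9, 0.4, 3.1]
grip_width: 0.0138
```

>>> {"op": "play_rows", "data": {
  "rows": "0 0 0 0 0 0 0.8;0 0 0 0 0 0 0.75;0 0 0 0 0 0 0.6;0 0 0 0 0 0 0;0 0 0 0 0 0 0;0 0 0 0 0 0 0;0 0 0 0 0 0 0;0 0 0 0 0 0 0"
}}

```text
time: 14.72
position: [0.5167, 0.1567, 0.1505]
tool_rot: [0.621, 0.338, -0.429, 0.562]
ft_force: [0.2, -0.5, 0.5]
grip_width: 0.0539
```

>>> {"op": "play_rows", "data": {
  "rows": "0 0 0 -5 -4 0 0;0 0 0 -10 -5 0 0;0 0 0 -15 -5 0 0;0 0 0 -20 -5 0 0;0 0 0 -25 -5 0 0;0 0 0 -25 -5 0 0;0 0 0 -25 0 0 0;0 0 0 -20 0 0 0"
}}

```text
time: 15.38
position: [0.43, 0.1699, 0.2726]
tool_rot: [0.621, 0.339, -0.429, 0.562]
ft_force: [0.2, -0.2, -0.0]
grip_width: 0.0869
```

```bash
python3 - <<'E'
from h import *
o=readout.get_obs(); print(o["position"],o["q"].round(3),o["ft_force"])
s=imaging.camera("side");t=imaging.camera("top"); cv2.imwrite("pics/s8.png",s); cv2.imwrite("pics/t8.png",t)
b=cv2.resize(s[200:290,180:310],None,fx=4.4,fy=4.4,interpolation=cv2.INTER_CUBIC); 
cv2.imwrite("pics/c8.png",b)
E
```

```text
[0.4299986  0.16993372 0.27263736] [ 0.238  0.124  2.011 -0.266  0.631  2.147] [ 0.23748504 -0.16413775 -0.02794506]
```

>>> {"op": "play_rows", "data": {
  "rows": "0 0 0 -18 8 20 0;0 0 0 -18 8 25 0;0 0 0 -18 8 25 0;0 0 0 -18 8 25 0;0 0 0 0 0 25 0;0 0 0 0 0 25 0;0 0 0 0 0 15 0;0 0 0 0 0 0 0"
}}

```text
time: 16.15
position: [0.4068, 0.0094, 0.3493]
tool_rot: [0.621, 0.337, -0.431, 0.561]
ft_force: [-0.7, -0.1, -0.4]
grip_width: 0.0868
```

>>> {"op": "play_rows", "data": {
  "rows": "0 0 0 0 0 0 0;0 0 0 0 0 0 0;0 0 0 0 0 0 0;0 0 0 0 0 0 0;0 0 0 0 0 0 0;0 0 0 0 0 0 0;0 0 0 0 0 0 0;0 0 0 0 0 0 0"
}}

```text
time: 16.82
position: [0.4077, 0.0119, 0.3498]
tool_rot: [0.621, 0.338, -0.429, 0.562]
ft_force: [-0.2, -0.5, -0.3]
grip_width: 0.0873
```

```bash
python3 - <<'E'
from h import *
o=readout.get_obs(); print(o["position"],o["ft_force"])
s=imaging.camera("side");t=imaging.camera("top")
s2=imaging.camera("side"); print(np.abs(s.astype(int)-s2)[200:300,200:300].max())
b=cv2.resize(s[200:300,190:290],(400,400),interpolation=cv2.INTER_CUBIC)
a=cv2.resize(t[120:220,160:260],(400,400),interpolation=cv2.INTER_CUBIC)
f=cv2.resize(s,(265,200)); g=cv2.resize(t,(265,200)); bot=np.hstack([f,g,np.zeros((200,270,3),np.uint8)])
cv2.imwrite("pics/f9.png",np.vstack([np.hstack([b,a]),bot]))
print(proj("side",[.614,.1415,.262]),proj("side",[.53,.1545,.258]))
E
```

```text
[0.40767755 0.01188055 0.3498254 ] [-0.24665782 -0.45341122 -0.31704239]
67
[231.73319128 217.53560365] [261.20698222 225.7550624 ]
```

View pics/f9.png

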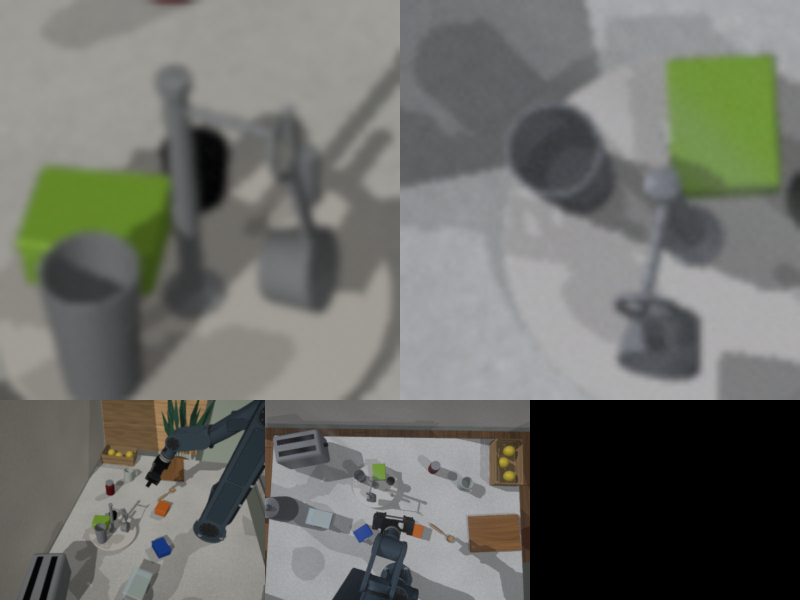

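>>> {"op": "play_rows", "data": {
  "rows": "0 0 0 0 0 0 0;0 0 0 0 0 0 0;0 0 0 0 0 0 0;0 0 0 0 0 0 0;0 0 0 0 0 0 0;0 0 0 0 0 0 0;0 0 0 0 0 0 0;0 0 0 0 0 0 0"
}}

```text
time: 17.63
position: [0.4077, 0.0116, 0.3499]
tool_rot: [0.621, 0.338, -0.429, 0.562]
ft_force: [0.2, -0.3, -0.8]
grip_width: 0.0872
```

>>> {"op": "play_rows", "data": {
  "rows": "0 0 0 0 0 0 0;0 0 0 0 0 0 0;0 0 0 0 0 0 0;0 0 0 0 0 0 0;0 0 0 0 0 0 0;0 0 0 0 0 0 0;0 0 0 0 0 0 0;0 0 0 0 0 0 0"
}}

```text
time: 18.3
position: [0.4076, 0.0116, 0.3499]
tool_rot: [0.621, 0.338, -0.429, 0.562]
ft_force: [-0.2, -0.1, -0.3]
grip_width: 0.0872
```

>>> {"op": "play_rows", "data": {
  "rows": "0 0 0 0 0 0 0;0 0 0 0 0 0 0;0 0 0 0 0 0 0;0 0 0 0 0 0 0;0 0 0 0 0 0 0;0 0 0 0 0 0 0;0 0 0 0 0 0 0;0 0 0 0 0 0 0"
}}

```text
time: 18.97
position: [0.4077, 0.0116, 0.3498]
tool_rot: [0.621, 0.338, -0.429, 0.562]
ft_force: [0.4, 0.3, 0.1]
grip_width: 0.0873
```

```bash
python3 - <<'E'
from h import *
F=[cv2.GaussianBlur(imaging.camera("side"),(5,5),0).astype(int) for _ in range(14)]
sc=[f[225:282,250:282] for f in F]; bg=[f[300:357,250:282] for f in F]
print("scoop",[int(np.abs(a-sc[0]).max()) for a in sc]); print("bg",[int(np.abs(a-bg[0]).max()) for a in bg])
# disc and bench things: change against the earlier frame
e=cv2.GaussianBlur(cv2.imread("pics/s8.png"),(5,5),0).astype(int); print("t",readout.get_obs()["time"])
E
```

```text
scoop [0, 28, 39, 35, 21, 5, 33, 56, 72, 75, 75, 72, 63, 42]
bg [0, 4, 7, 5, 2, 1, 4, 5, 6, 6, 6, 6, 6, 5]
t 19.6667
```

```bash
python3 - <<'E'
from h import *
F=[cv2.GaussianBlur(imaging.camera("side"),(5,5),0).astype(int)[225:282,250:282] for _ in range(100)]
for i in range(0,100,20): print(max(int(np.abs(F[j]-F[k]).max()) for j in range(i,i+20) for k in range(j)))
E
```

```text
77
72
63
52
52
```

>>> {"op": "play_rows", "data": {
  "rows": "0 0 0 0 0 0 0;0 0 0 0 0 0 0;0 0 0 0 0 0 0;0 0 0 0 0 0 0;0 0 0 0 0 0 0;0 0 0 0 0 0 0;0 0 0 0 0 0 0;0 0 0 0 0 0 0"
}}

```text
time: 25.33
position: [0.4076, 0.0116, 0.3499]
tool_rot: [0.621, 0.338, -0.429, 0.562]
ft_force: [-0.3, -0.2, 0.7]
grip_width: 0.0873
```

>>> {"op": "play_rows", "data": {
  "rows": "0 0 0 0 0 0 0;0 0 0 0 0 0 0;0 0 0 0 0 0 0;0 0 0 0 0 0 0;0 0 0 0 0 0 0;0 0 0 0 0 0 0;0 0 0 0 0 0 0;0 0 0 0 0 0 0"
}}

```text
time: 26.0
position: [0.4076, 0.0116, 0.3498]
tool_rot: [0.621, 0.338, -0.429, 0.562]
ft_force: [0.7, 0.1, 0.2]
grip_width: 0.0868
```

>>> {"op": "play_rows", "data": {
  "rows": "0 0 0 0 0 0 0;0 0 0 0 0 0 0;0 0 0 0 0 0 0;0 0 0 0 0 0 0;0 0 0 0 0 0 0;0 0 0 0 0 0 0;0 0 0 0 0 0 0;0 0 0 0 0 0 0"
}}

```text
time: 26.67
position: [0.4076, 0.0116, 0.3498]
tool_rot: [0.621, 0.338, -0.429, 0.562]
ft_force: [-0.8, 0.2, -1.0]
grip_width: 0.087
```

>>> {"op": "play_rows", "data": {
  "rows": "0 0 0 0 0 0 0;0 0 0 0 0 0 0;0 0 0 0 0 0 0;0 0 0 0 0 0 0;0 0 0 0 0 0 0;0 0 0 0 0 0 0;0 0 0 0 0 0 0;0 0 0 0 0 0 0"
}}

```text
time: 27.33
position: [0.4076, 0.0116, 0.3498]
tool_rot: [0.621, 0.338, -0.429, 0.562]
ft_force: [0.5, 1.0, -0.2]
grip_width: 0.0868
```

>>> {"op": "play_rows", "data": {
  "rows": "0 0 0 0 0 0 0;0 0 0 0 0 0 0;0 0 0 0 0 0 0;0 0 0 0 0 0 0;0 0 0 0 0 0 0;0 0 0 0 0 0 0;0 0 0 0 0 0 0;0 0 0 0 0 0 0"
}}

```text
time: 28.0
position: [0.4077, 0.0116, 0.3499]
tool_rot: [0.621, 0.338, -0.429, 0.562]
ft_force: [0.8, -0.0, -0.0]
grip_width: 0.0867
```

>>> {"op": "play_rows", "data": {
  "rows": "0 0 0 0 0 0 0;0 0 0 0 0 0 0;0 0 0 0 0 0 0;0 0 0 0 0 0 0;0 0 0 0 0 0 0;0 0 0 0 0 0 0;0 0 0 0 0 0 0;0 0 0 0 0 0 0"
}}

```text
time: 28.67
position: [0.4076, 0.0116, 0.3499]
tool_rot: [0.621, 0.338, -0.429, 0.562]
ft_force: [-0.3, 0.6, 0.0]
grip_width: 0.0868
```

>>> {"op": "play_rows", "data": {
  "rows": "0 0 0 0 0 0 0;0 0 0 0 0 0 0;0 0 0 0 0 0 0;0 0 0 0 0 0 0;0 0 0 0 0 0 0;0 0 0 0 0 0 0;0 0 0 0 0 0 0;0 0 0 0 0 0 0"
}}

```text
time: 29.33
position: [0.4076, 0.0116, 0.3498]
tool_rot: [0.621, 0.338, -0.429, 0.562]
ft_force: [0.2, 0.3, -0.2]
grip_width: 0.0871
```

>>> {"op": "play_rows", "data": {
  "rows": "0 0 0 0 0 0 0;0 0 0 0 0 0 0;0 0 0 0 0 0 0;0 0 0 0 0 0 0;0 0 0 0 0 0 0;0 0 0 0 0 0 0;0 0 0 0 0 0 0;0 0 0 0 0 0 0"
}}

```text
time: 30.0
position: [0.4076, 0.0116, 0.3498]
tool_rot: [0.621, 0.338, -0.429, 0.562]
ft_force: [0.2, 0.3, 0.5]
grip_width: 0.0871
```

>>> {"op": "play_rows", "data": {
  "rows": "0 0 0 0 0 0 0;0 0 0 0 0 0 0;0 0 0 0 0 0 0;0 0 0 0 0 0 0;0 0 0 0 0 0 0;0 0 0 0 0 0 0;0 0 0 0 0 0 0;0 0 0 0 0 0 0"
}}

```text
time: 30.67
position: [0.4076, 0.0116, 0.3498]
tool_rot: [0.621, 0.338, -0.429, 0.562]
ft_force: [0.4, 0.3, -0.1]
grip_width: 0.087
```

>>> {"op": "play_rows", "data": {
  "rows": "0 0 0 0 0 0 0;0 0 0 0 0 0 0;0 0 0 0 0 0 0;0 0 0 0 0 0 0;0 0 0 0 0 0 0;0 0 0 0 0 0 0;0 0 0 0 0 0 0;0 0 0 0 0 0 0"
}}

```text
time: 31.33
position: [0.4076, 0.0116, 0.3499]
tool_rot: [0.621, 0.338, -0.429, 0.562]
ft_force: [0.7, 0.6, 0.7]
grip_width: 0.087
```

>>> {"op": "play_rows", "data": {
  "rows": "0 0 0 0 0 0 0;0 0 0 0 0 0 0;0 0 0 0 0 0 0;0 0 0 0 0 0 0;0 0 0 0 0 0 0;0 0 0 0 0 0 0;0 0 0 0 0 0 0;0 0 0 0 0 0 0"
}}

```text
time: 32.0
position: [0.4077, 0.0116, 0.3499]
tool_rot: [0.621, 0.338, -0.429, 0.562]
ft_force: [-0.1, 0.7, 0.3]
grip_width: 0.0873
```

>>> {"op": "play_rows", "data": {
  "rows": "0 0 0 0 0 0 0;0 0 0 0 0 0 0;0 0 0 0 0 0 0;0 0 0 0 0 0 0;0 0 0 0 0 0 0;0 0 0 0 0 0 0;0 0 0 0 0 0 0;0 0 0 0 0 0 0"
}}

```text
time: 32.67
position: [0.4076, 0.0116, 0.3498]
tool_rot: [0.621, 0.338, -0.429, 0.562]
ft_force: [0.4, -0.5, 0.2]
grip_width: 0.0874
```

>>> {"op": "play_rows", "data": {
  "rows": "0 0 0 0 0 0 0;0 0 0 0 0 0 0;0 0 0 0 0 0 0;0 0 0 0 0 0 0;0 0 0 0 0 0 0;0 0 0 0 0 0 0;0 0 0 0 0 0 0;0 0 0 0 0 0 0"
}}

```text
time: 33.33
position: [0.4076, 0.0116, 0.3498]
tool_rot: [0.621, 0.338, -0.429, 0.562]
ft_force: [-0.0, 0.4, -0.1]
grip_width: 0.0871
```

>>> {"op": "play_rows", "data": {
  "rows": "0 0 0 0 0 0 0;0 0 0 0 0 0 0;0 0 0 0 0 0 0;0 0 0 0 0 0 0;0 0 0 0 0 0 0;0 0 0 0 0 0 0;0 0 0 0 0 0 0;0 0 0 0 0 0 0"
}}

```text
time: 34.0
position: [0.4076, 0.0116, 0.3498]
tool_rot: [0.621, 0.338, -0.429, 0.562]
ft_force: [-0.1, 0.0, -0.7]
grip_width: 0.0873
```

>>> {"op": "play_rows", "data": {
  "rows": "0 0 0 0 0 0 0;0 0 0 0 0 0 0;0 0 0 0 0 0 0;0 0 0 0 0 0 0;0 0 0 0 0 0 0;0 0 0 0 0 0 0;0 0 0 0 0 0 0;0 0 0 0 0 0 0"
}}

```text
time: 34.67
position: [0.4076, 0.0116, 0.3498]
tool_rot: [0.621, 0.338, -0.429, 0.562]
ft_force: [-0.2, 1.0, 0.1]
grip_width: 0.0867
```

```bash
python3 - <<'E'
from h import *
G=[cv2.cvtColor(imaging.camera("side"),cv2.COLOR_BGR2GRAY).astype(np.float32)[254:280,250:280] for _ in range(18)]
print([tuple(np.round(cv2.phaseCorrelate(G[0],g)[0],2)) for g in G], readout.get_obs()["time"])
B=[cv2.GaussianBlur(g,(5,5),0) for g in G]; print([int(np.abs(b-B[0]).max()) for b in B])
E
```

```text
[(np.float64(0.0), np.float64(0.5)), (np.float64(0.01), np.float64(0.55)), (np.float64(-0.02), np.float64(0.52)), (np.float64(0.02), np.float64(0.51)), (np.float64(0.07), np.float64(0.48)), (np.float64(-0.04), np.float64(0.52)), (np.float64(-0.01), np.float64(0.56)), (np.float64(-0.05), np.float64(0.52)), (np.float64(0.03), np.float64(0.59)), (np.float64(0.05), np.float64(0.54)), (np.float64(0.01), np.float64(0.52)), (np.float64(0.07), np.float64(0.59)), (np.float64(0.01), np.float64(0.56)), (np.float64(0.18), np.float64(0.47)), (np.float64(0.05), np.float64(0.55)), (np.float64(-0.02), np.float64(0.48)), (np.float64(0.05), np.float64(0.6)), (np.float64(-0.09), np.float64(0.55))] 35.5667
[0, 0, 0, 0, 0, 0, 0, 0, 0, 0, 0, 0, 0, 0, 0, 0, 0, 0]
```

```bash
python3 - <<'E'
from h import *
s=imaging.camera("side");t=imaging.camera("top");s0=cv2.imread("pics/side0.png");t0=cv2.imread("pics/top0.png");t8=cv2.imread("pics/t8.png");s8=cv2.imread("pics/s8.png")
def m(a,b,u,v,w,h,n):
    r=cv2.matchTemplate(b[v-12:v+h+12,u-12:u+w+12],a[v:v+h,u:u+w],cv2.TM_CCOEFF_NORMED); _,k,_,l=cv2.minMaxLoc(r); print(n,round(k,2),l[0]-12,l[1]-12)
m(s0,s,258,140,32,32,"mug");m(s0,s,222,166,22,36,"jar");m(t0,t,85,225,60,45,"container");m(t0,t,378,283,24,18,"spoon bowl")
m(s8,s,190,230,45,50,"tumbler/box since release");m(s8,s,225,210,16,50,"column");m(s8,s,252,222,20,24,"ring+hook");m(s8,s,252,252,26,26,"scoop cup"); m(t8,t,212,125,40,45,"box top")
print(proj("top",[.53,.1545,.258]))
print(robot.hand_in())
E
```

```text
mug 1.0 0 0
jar 1.0 0 0
container 0.97 0 0
spoon bowl 0.99 0 0
tumbler/box since release 1.0 0 0
column 1.0 0 0
ring+hook 0.99 0 0
scoop cup 0.92 -3 -1
box top 1.0 0 0
[219.87224109 196.70667109]
the job is handed in; nothing more can be done
None
```

I turned the turntable anticlockwise to its stop by pushing the peg with shut fingers. The force rose to about 52 N at the fingers, and pictures showed the hook had swung from about 108° to 172°. Only then did I pick up the scoop. I threaded its ring over the hook's upturned end, let the handle pivot down in a light grip, released it and backed the arm away.

The job was handed in at about 36 s of the 64 s allowed. What the last checks showed:

- **Scoop:** The last picture showed it hanging by its ring, cup down. It was still swinging then, so I waited until frame differences showed no movement. Its cup sat 3 pixels from where it was in mid-swing just after release.
- **Turntable and riders:** By image matching, the column, ring and hook, tumbler and snack box had not moved since release. All three riders looked upright in the last picture, though the black cup had no match check of its own.
- **Bench:** By image matching, the mug, jar, container and spoon had not shifted a pixel since the start.
- **Robot:** The tool force was near zero with the arm clear. The hand-in reported no verdict, as expected.

No check failed or disagreed. I had used all 12 picture views by then, so the final settled state was confirmed by numbers only.

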